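# Charge the mill jar with grinding balls

### The arm

A 6-joint arm with a two-finger parallel gripper is mounted at the origin on the work surface. World frame = base frame: x ahead of the robot, y to its left, z up, the work surface at z = 0. Lengths are in mm, angles in rad, forces in N, time in s.
With the tool pointing down it reaches from about 400 to 825 mm from the base axis. Payload 7 kg.
Tool frame: the origin (TCP) lies at the very end of the fingers, on their centre line; the grasp point (between the pads) lies 19 mm behind it; z points along the fingers, y is the direction in which the jaws open and shut (so a half turn about z gives the same grasp; the last joint's range is limited). The gripper opens to 88 mm and grips with 3 to 60 N. Pads are 19 mm wide; open, the fingers measure 130 mm over their backs; the gripper's body (78 mm by 193 mm) begins 47 mm behind the grasp point.
Start: joints at [1.463, 0.359, 0.012, 0, -1.224, -0.288], TCP at [260.25, 622.788, 226.561] pointing down, gripper open.
Joint ranges: [-3.07, 3.07], [-1.43, 2.12], [-1.02, 1.25], [-3.03, 1.67], [-3.05, -0], [-3.03, 3.03]. Speed limits (rad/s): [2.39, 2.39, 3.01, 3.14, 3.14, 3.14].

### API

Orientations are given as a unit quaternion [x, y, z, w].
In Python, from plant import bot gives the robot as it stands. Calls block until the motion is done:
- bot.move_ptp(position, orientation): joint-space move of the TCP to a pose.
- bot.line_to(position, velocity=150, ori=None): straight line of the TCP; ori=None keeps the orientation; velocity is the mean speed in mm/s.
- bot.move_joints(angles): joint-space move.
- bot.move_gripper(opening, force=None): finger opening in mm; force is the grip in N (None keeps the last); returns when the fingers have stopped.
- bot.pause(seconds).
- bot.solve_ik(position, orientation): joint angles nearest the present ones, or None.
- bot.read_state(): the state.
- bot.camera(name): name is "side" or "top" or "wrist"; returns the picture (384x512x3 uint8, red, green, blue); there is no depth.
- bot.get_calibration(name): a dict with "fx", "fy", "cx", "cy" (pixels), "view" (4x4, takes a point from world to camera coordinates); the wrist camera has in their place "T_tool_cam" (4x4, takes a point from camera to tool coordinates, whose origin is the TCP and whose axes are the flange's). Camera axes: x right, y up, looking along -z (the intrinsics and any distortion apply to the point x, -y, -z); pixel columns grow to the right and rows downward; lengths in mm; the calibration is good to about 2 mm. A picture is of the moment at which its call begins: read the wrist's pose just before it. get_calibration takes no time and is no camera call.
A pose or a line that the arm cannot do raises bot.Unreachable and nothing moves.
- bot.close_job(): hands the job in, once; it reports no verdict.
The state is a dict: "t": time; "joint_pos": joint angles; "qvel": joint speeds; "tau": joint torques, N m; "tcp_pos": TCP position; "eef_rot": TCP orientation; "contact_force": force on the tool from outside, world axes, zero at the start; "moment": the same for the moment, N m; "width": finger opening in mm.
Only numpy, scipy, OpenCV 4.12 (cv2) and the standard library are available. Lean on these libraries where they do the work, as an engineer would, in place of code of your own. Each camera call takes 0.05 s, during which the arm holds its last target. There are 200 camera calls.

### The job

The mill jar needs its five grinding balls. Draw the loaded steel trough right out from under the low shelf, where only its spout end can be reached, and let go of it standing on the bench; then take it by its wooden top handle, rest the lip of its spout just inside the jar's mouth while the trough is still level, and only then tilt it so that all five balls run into the jar without one landing on the bench. Stand the empty trough back on the bench on its feet and let go; do not upset or push the jar about, and leave the cups, the jar's lid and the glaze pot where they are.

Things in the scene. Friction and masses are not known exactly. Their poses are not given: they have to be found in the camera images.
- trough: Loose steel trough with five balls in it, 0.2 to 0.32 kg empty, 220 mm long, 29 mm wide, 73 mm high with handle. Origin at foot level, 100 mm ahead of its closed rear; x points level to the spout, z up. The open channel (24 mm wide, sides 18 mm) rises 6 degrees to the spout, so balls stay at the rear when level; spout down 25 to 45 degrees empties it. Feet at x = -85, +40. Balanced near x = 0.
- trough_handle (a point): Centre of the wooden bar handle on top of the trough, at [-15, 0, 65] mm in the trough's frame, same axes. The bar runs along x: 100 mm long, 14 mm wide, 16 mm high (57 to 73 mm above the feet), on two thin straps 34 mm wide at x = -58 and +28 mm of the trough; below it the trough's side walls reach 31 to 42 mm above the feet.
- trough_neck (a point): Middle of the spout end of the channel, half-way up its sides, at [88, 0, 37] mm in the trough's frame, same axes; here the trough is 29 mm wide, from about 27 to 48 mm above the feet. This end sticks out from under the shelf at the start.
- trough_lip (a point): Middle of the lower edge of the down-turned lip at the very end of the spout, at [118, 0, 22] mm in the trough's frame, same axes. The lip is 24 mm wide, 4 mm thick and hangs 8 mm below the underside of the channel, so that with the trough level it can hang some 5 mm inside the jar's mouth before the underside meets the rim.
- jar: Loose white porcelain mill jar, open, about 0.9 kg, 100 mm across, 105 mm high, with a short narrow neck. Origin at the centre of its underside, z up. The sides are upright to 66 mm, the shoulder runs in to the neck at 84 mm.
- jar_mouth (a point): Centre of the jar's mouth, level with the rim, 105 mm above the bench. The mouth is 44 mm wide inside; the neck is 56 mm wide outside and 21 mm high. z up.
- shelf: Fixed low wooden shelf: a board 220 mm deep (x) by 300 mm wide (y), underside 84 mm and top 98 mm above the bench, on a 22 mm thick side board at each end (256 mm clear between). Origin on the bench under its centre; the open front faces its own -x, and the trough stands under it with the spout sticking out to -x by about 60 to 100 mm.
- ball0: One of the five equal white ceramic grinding balls, 16 mm across, 13 g. Origin at its centre.
- ball1: One of the five equal white ceramic grinding balls, 16 mm across, 13 g. Origin at its centre.
- ball2: One of the five equal white ceramic grinding balls, 16 mm across, 13 g. Origin at its centre.
- ball3: One of the five equal white ceramic grinding balls, 16 mm across, 13 g. Origin at its centre.
- ball4: One of the five equal white ceramic grinding balls, 16 mm across, 13 g. Origin at its centre.
- cup_a: Unglazed cup, 74 mm across at the rim, 85 mm high, on top of the shelf towards its back; a bystander. Origin under its base.
- cup_b: Second such cup on the shelf; a bystander. Origin under its base.
- jar_lid: The jar's white lid lying on the bench, 72 mm across, with a knob, 30 mm high; a bystander. Origin under its centre.
- glaze_pot: Closed grey glaze pot with white cap, 70 mm across, 85 mm high; a bystander. Origin under its base.
Things that resemble listed ones, but are neither listed nor needed, are in the scene too. Leave any red or yellow look-alike of the trough alone.

How it is judged:
By the outcome, as a careful person would: the job done as asked, in the order asked, and still so for the second after the job is handed in, with the robot touching nothing.
It also fails if it takes over 70 s, if anything falls off the work surface, if the arm or the gripper's body presses on something with over 40 N, if the wrist force passes 120 N, or if a joint passes its speed limit or range.

## Working session

There is one attempt and no reset: what is moved stays moved. The work goes in short steps, each a Python script; the robot and the scene stay as the last script left them, time stands still between calls to the robot, and variables do not carry over. Pictures are saved under pics/ and viewed, on a budget of 10 in all, crops included, one or two more only if the job needs it, and the job is handed in when it is done.

```bash
ls; mkdir -p pics
python3 - <<'E'
from plant import bot
import cv2,numpy as np
for n in("side","top"):
    cv2.imwrite(f"pics/{n}0.png",bot.camera(n)[:,:,::-1]); c=bot.get_calibration(n); print(n,{k:(np.round(v,3).tolist()) if not isinstance(v,str) else v for k,v in c.items()})
print(bot.get_calibration("wrist")); s=bot.read_state();print(s['t'],s['tcp_pos'],s['eef_rot'],s['width'])
E
```

```text
pics
side {'fx': 464.637, 'fy': 464.637, 'cx': 260.659, 'cy': 188.311, 'view': [[0.956, -0.293, -0.006, -519.678], [0.209, 0.67, 0.713, -222.995], [-0.205, -0.683, 0.702, -1159.713], [0.0, 0.0, 0.0, 1.0]]}
top {'fx': 445.781, 'fy': 445.781, 'cx': 252.403, 'cy': 184.827, 'view': [[-0.002, -1.0, 0.019, 59.384], [0.99, 0.0, 0.141, -544.504], [-0.141, 0.019, 0.99, -1282.101], [0.0, 0.0, 0.0, 1.0]]}
{'fx': 299.93543361087586, 'fy': 299.93543361087586, 'cx': 257.58092476715154, 'cy': 189.63978237371623, 'T_tool_cam': array([[-1.15736936e-03,  9.68768529e-01,  2.47964106e-01,
         6.68587001e+01],
       [ 9.99998749e-01,  1.38850596e-03, -7.57258626e-04,
         2.88060988e-01],
       [-1.07790796e-03,  2.47962919e-01, -9.68768924e-01,
        -1.59055939e+02],
       [ 0.00000000e+00,  0.00000000e+00,  0.00000000e+00,
         1.00000000e+00]])}
0.1 [260.11305813 622.40889991 225.71578321] [ 9.80471015e-01 -1.96662262e-01 -7.32282280e-05  7.33119037e-04] 87.41530885257534
```

View pics/side0.png

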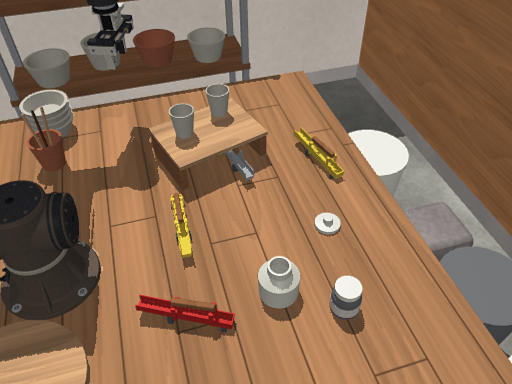

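View pics/top0.png

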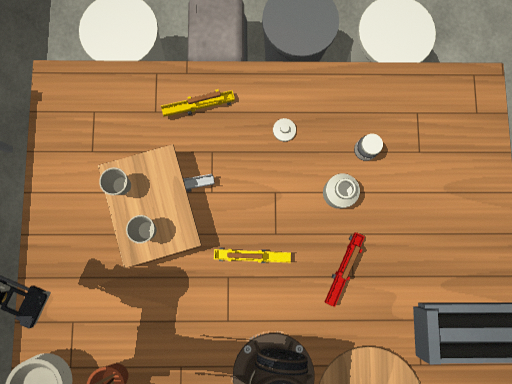

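```bash
cat > h.py <<'E'
import numpy as np,cv2
from plant import bot
from scipy.spatial.transform import Rotation as R
def ray(cal,u,v,Tcw=None):
    d=np.array([(u-cal['cx'])/cal['fx'],-(v-cal['cy'])/cal['fy'],-1.])
    if Tcw is None: Tcw=np.linalg.inv(np.array(cal['view']))
    return Tcw[:3,3],Tcw[:3,:3]@d
def onz(cal,u,v,z,Tcw=None):
    o,d=ray(cal,u,v,Tcw); return o+d*(z-o[2])/d[2]
def tri(a,b):
    (o1,d1),(o2,d2)=a,b; s=np.linalg.lstsq(np.c_[d1,-d2],o2-o1,rcond=None)[0]
    p,q=o1+d1*s[0],o2+d2*s[1]; return (p+q)/2,np.linalg.norm(p-q)
def wristT(s):
    T=np.eye(4);T[:3,:3]=R.from_quat(s['eef_rot']).as_matrix();T[:3,3]=s['tcp_pos']
    return T@np.array(bot.get_calibration('wrist')['T_tool_cam'])
E
python3 - <<'E'
from h import *
t=bot.get_calibration('top');s=bot.get_calibration('side')
for p in[(98,165),(174,146),(201,247),(126,267)]: print('shelf',onz(t,*p,98).round())
for p in[(187,184),(214,180.5)]: print('trough',onz(t,*p,46).round())
print('jar',onz(t,345,187,105).round(),onz(t,343,192,60).round(), tri(ray(t,345,187),ray(s,280,267)))
print('lid',onz(t,285,129,20),'pot',onz(t,372,143,85).round())
print('redtr',[onz(t,*p,40).round() for p in((357,238),(332,302))],'yel',[onz(t,*p,40).round() for p in((215,255),(295,257))])
I=[cv2.imread(f'pics/{n}0.png') for n in('top','side')]
c=lambda im,x,y,w,h,k:cv2.resize(im[y:y+h,x:x+w],None,fx=k,fy=k,interpolation=cv2.INTER_CUBIC)
a=np.hstack([c(I[0],175,165,50,34,8),c(I[1],218,142,50,34,8)]);b=np.hstack([c(I[0],318,165,50,37,8),c(I[1],255,250,50,37,8)])
cv2.imwrite('pics/c1.png',np.vstack([a,b]))
E
```

```text
shelf [592. 496.  98.]
shelf [648. 283.  98.]
shelf [362. 203.  98.]
shelf [309. 407.  98.]
trough [546. 251.  46.]
trough [556. 172.  46.]
jar [ 529. -201.  105.] [ 520. -205.   60.] (array([ 529.17805741, -202.88527145,   96.07307964]), np.float64(1.9207670063853164))
lid [719.85571545 -41.788682    20.        ] pot [ 661. -289.   85.]
redtr [array([ 388., -246.,   40.]), array([ 206., -168.,   40.])] yel [array([340., 167.,  40.]), array([333., -64.,  40.])]
```

View pics/c1.png

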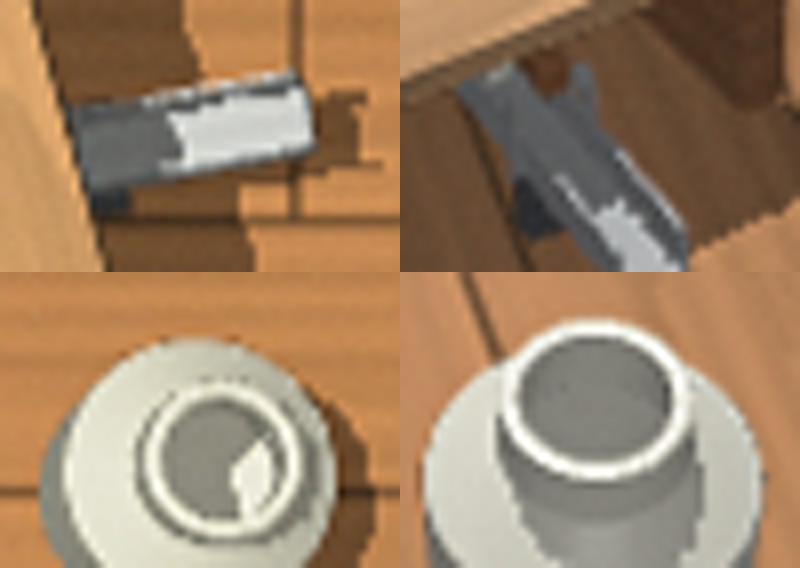

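```bash
cat >> h.py <<'E'
def quat(d,tilt=0.):
    """tool x along level dir d (2-vec), tool z down; tilt>0 rad: fingers point back towards -d (body leans to +d)"""
    d=np.r_[np.array(d)/np.linalg.norm(d),0]; z=np.array([0,0,-1.])
    zt=z*np.cos(tilt)-d*np.sin(tilt); xt=d*np.cos(tilt)+z*np.sin(tilt)
    return R.from_matrix(np.c_[xt,np.cross(zt,xt),zt]).as_quat()
def shot(n,name):
    s=bot.read_state(); im=bot.camera(n); np.savez(f'pics/{name}.npz',T=wristT(s)); cv2.imwrite(f'pics/{name}.png',im[:,:,::-1]); return im
def st(m=''):
    s=bot.read_state(); print(m,'t',round(s['t'],2),'tcp',np.round(s['tcp_pos'],1),'F',np.round(s['contact_force'],1),'w',round(s['width'],1)); return s
E
python3 - <<'E'
from h import *
t=bot.get_calibration('top');s=bot.get_calibration('side')
print(onz(t,212.6,178.5,44),onz(t,184.6,183,40),'rim',onz(t,345.2,187.7,105),onz(s,278.9,265.2,105))
d=np.array([.12,-.993])
bot.move_ptp([556,190,190],quat(d)); st(); shot('wrist','w1'); print(bot.read_state()['joint_pos'])
E
```

```text
[562.53509967 176.28743429  44.        ] [549.67549299 258.91473882  40.        ] rim [ 526.91634932 -201.48933521  105.        ] [ 525.14030535 -203.46823586  105.        ]
 t 2.0 tcp [556.  190.9 190.1] F [-0.3  1.2  1. ] w 87.9
[ 6.63327915e-01  2.42839321e-01 -2.38600029e-01 -1.93913878e-05
 -1.08918164e+00 -5.41456549e-01]
```

View pics/w1.png

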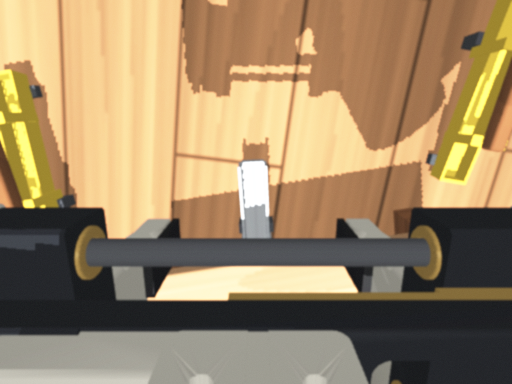

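Run:
```python
from h import *
T=np.load('pics/w1.npz')['T'];c=bot.get_calibration('wrist')
a=onz(c,252.7,161,46,T);b=onz(c,257,236,41,T);print(a,b);d=(a-b)[:2];print(d/np.linalg.norm(d),np.linalg.norm(d))
print('edges',[onz(c,u,v,z,T).round(1) for u,v,z in((240,161,48),(266,161,48),(243,236,42),(271,236,42))])
```

```text
[563.49712992 172.05255168  46.        ] [549.07467799 255.09954763  41.        ]
[ 0.17110506 -0.98525279] 84.29003889002261
edges [array([576.3, 173.3,  48. ]), array([550.1, 170.1,  48. ]), array([564.4, 256.5,  42. ]), array([533.8, 252.8,  42. ])]
```

Run:
```python
from h import *
d=np.array([.163,-.987,0]);th=np.radians(25);q=quat(d[:2],th);zt=R.from_quat(q).as_matrix()[:,2]
g=np.array([558,204.6,37.])+19*zt
bot.move_gripper(64); bot.move_ptp(g-90*zt,q); bot.line_to(g,90); st('at')
bot.move_gripper(10,35); st('grip')
bot.line_to(g+230*d,110); st('pulled'); bot.pause(.2)
bot.move_gripper(64); st('rel')
bot.line_to(g+230*d-100*zt,150)
# look from above handle
h=np.array([563,174,0])-134*d+230*d; print('handle est',h)
q0=quat(d[:2]); p=h.copy();p[2]=210
bot.move_ptp(p,q0); st(); shot('wrist','w2'); shot('top','t2')
a=cv2.imread('pics/w2.png');b=cv2.imread('pics/t2.png')[150:230,200:360]
cv2.imwrite('pics/v2.png',np.hstack([a,cv2.resize(b,None,fx=1.8,fy=1.8) if 0 else np.pad(cv2.resize(b,(288,144),interpolation=cv2.INTER_CUBIC),((0,240),(0,0),(0,0)))]))
```

```text
at t 4.52 tcp [557.2 212.4  20.3] F [-0.   0.5  0.1] w 64.1
grip t 5.18 tcp [556.8 212.5  19.9] F [-0.7 -1.3  1.1] w 28.5
pulled t 7.42 tcp [594.2 -14.3  19.8] F [-0.7  2.2  3.5] w 28.9
rel t 8.42 tcp [594.2 -14.5  19.8] F [ 0.  -0.8  0.2] w 64.2
handle est [578.648  79.248   0.   ]
 t 9.97 tcp [577.7  80.5 209.3] F [ 0.2 -1.   0.8] w 64.1
```

View pics/v2.png

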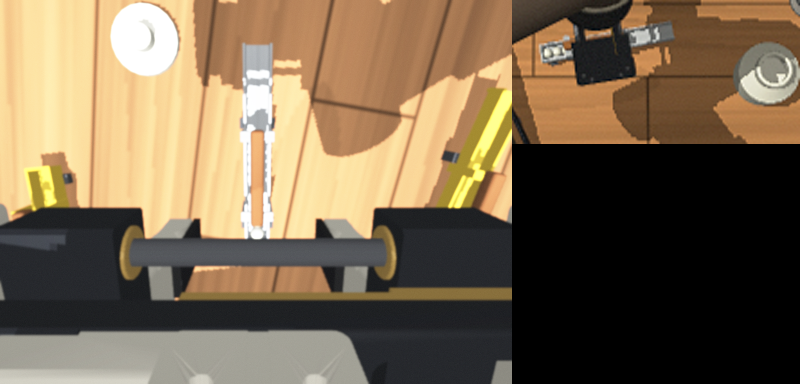

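Run:
```python
from h import *
T=np.load('pics/w2.npz')['T'];c=bot.get_calibration('wrist')
a=onz(c,258.3,131,73,T);b=onz(c,257,226,73,T);t=onz(c,257.7,44,46,T)
print(a,b,np.linalg.norm(a-b),'centre',(a+b)/2,'tip',t);d=(t-b)[:2];print(d/np.linalg.norm(d));d=(a-b)[:2];print(d/np.linalg.norm(d))
```

```text
[585.17621884  30.93072566  73.        ] [570.3714022  127.74001008  73.        ] 97.9347749486108 centre [577.77381052  79.33536787  73.        ] tip [599.30554153 -50.70479933  46.        ]
[ 0.16005576 -0.98710797]
[ 0.15117017 -0.98850775]
```

```bash
cat >> h.py <<'E'
D=np.array([.16,-.987,0]);D/=np.linalg.norm(D)
def tpose(L,th,d=D,g=(-133,25)):
    """TCP pose for lip point L and spout-down tilt th(rad); g = TCP minus lip in trough frame (x,z)"""
    ex=d*np.cos(th)-np.r_[0,0,np.sin(th)]; ez=d*np.sin(th)+np.r_[0,0,np.cos(th)]
    return np.array(L)+ex*g[0]+ez*g[1],quat(d[:2],th)
E
python3 - <<'E'
from h import *
M=np.array([526,-202.5,105.])
for th in(0,20,35,42):
    p,q=tpose(M-8*D+[0,0,-4],np.radians(th));print(th,p.round(),bot.solve_ik(p,q))
q=quat(D[:2]); g=np.array([577.8,79.3,47.])
bot.line_to(g+[0,0,40],150,q); bot.line_to(g,60); st('at'); bot.move_gripper(5,55); s=st('grip')
bot.line_to(g+[0,0,100],60); st('lift'); 
p,q=tpose(M-45*D+[0,0,25],0); bot.line_to(p,90); s=st('hover'); print('cmd',p.round(1),s['moment'])
shot('wrist','w3');shot('side','s3')
a=cv2.imread('pics/w3.png')[:240];b=cv2.imread('pics/s3.png')[170:320,180:380]
cv2.imwrite('pics/v3.png',np.vstack([np.pad(a,((0,0),(0,88),(0,0))),cv2.resize(b[15:],(600,405),interpolation=cv2.INTER_CUBIC)[:360]]))
E
```

```text
0 [503. -63. 126.] [ 0.26252596  0.17657702 -0.49099113  0.         -0.90322818 -0.10181658]
20 [506. -80. 170.] [-0.05253081  0.2440765  -0.19184287 -0.36212681 -1.23325573  0.35128063]
35 [ 510. -101.  198.] [-0.26229266  0.35296119 -0.003223   -0.55169204 -1.50578642  0.54246991]
42 [ 512. -114.  209.] [-0.34467895  0.41454844  0.07636236 -0.62673537 -1.62988088  0.5972799 ]
at t 11.86 tcp [578.   79.4  47.1] F [-0.8  0.  -0.5] w 63.9
grip t 12.72 tcp [577.9  79.4  47. ] F [ 0.5 -0.3  0.3] w 13.7
lift t 14.53 tcp [577.6  79.2 146.6] F [-0.1 -0.8 -3.4] w 13.4
hover t 16.17 tcp [497.8 -26.5 154.9] F [ 0.2 -0.3 -2.8] w 13.4
cmd [497.5 -26.8 155. ] [ 0.13087792 -0.01156007 -0.03309234]
```

View pics/v3.png

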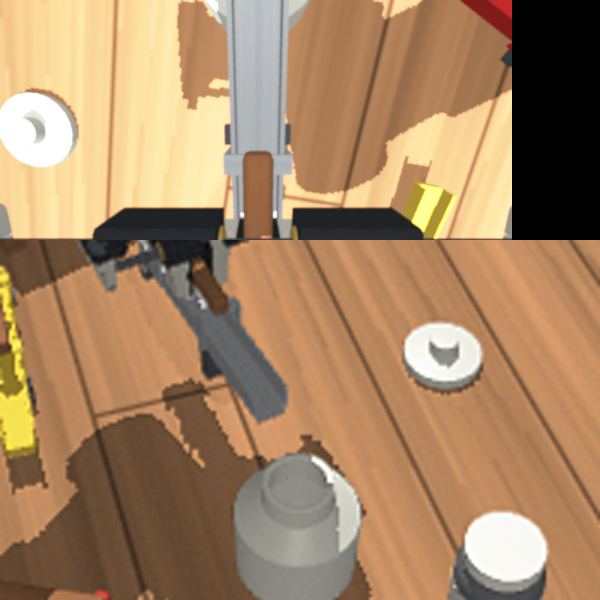

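```bash
cat >> h.py <<'E'
def proj(n,P):
    c=bot.get_calibration(n); X=(np.array(c['view'])@np.r_[P,1])[:3]; return np.array([c['cx']+c['fx']*X[0]/-X[2],c['cy']-c['fy']*X[1]/-X[2]])
E
python3 - <<'E'
from h import *
s=bot.read_state();ex=D;L=np.array(s['tcp_pos'])+133*D-[0,0,25]
W=np.cross([0,0,1],D)
shot('top','t3')
for n in('side','top'):
    im=cv2.imread(f'pics/{n[0]}3.png');M=np.array([526,-202.5,105.])
    k=8;o=proj(n,L+20*D).astype(int)-[25,30] 
    o=(proj(n,(L+M)/2)-[25,34]).astype(int)
    c=cv2.resize(im[o[1]:o[1]+68,o[0]:o[0]+50],None,fx=k,fy=k,interpolation=cv2.INTER_CUBIC)
    f=lambda P:tuple(int(v) for v in (proj(n,P)-o+.5)*k)
    for z in(0,8):cv2.line(c,f(L+12*W+[0,0,z]),f(L-12*W+[0,0,z]),(0,255,0) if z==0 else (0,0,255),1)
    for a,cc in((22,(255,0,0)),(28,(255,0,255))):
        cv2.polylines(c,[np.array([f(M+a*np.array([np.cos(t),np.sin(t),0])) for t in np.linspace(0,6.28,40)])],True,cc,1)
    cv2.imwrite(f'pics/{n}c3.png',c)
a,b=[cv2.imread(f'pics/{n}c3.png') for n in('side','top')]
cv2.imwrite('pics/v4.png',np.hstack([a,b]))
E
```

```text
(no output)
```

View pics/v4.png

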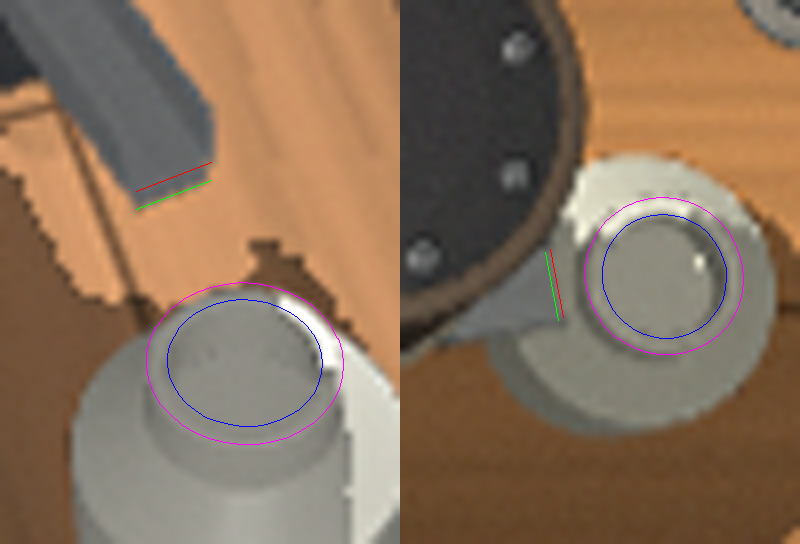

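Run:
```python
from h import *
M=np.array([526,-202.5,105.]);L=M-8*D
p,q=tpose(L+[0,0,15],0); bot.line_to(p,40); 
p,q=tpose(L+[0,0,-3.5],0); bot.line_to(p,20); s=st('in'); print(p.round(1)); bot.pause(.4); st()
shot('side','s5');shot('top','t5')
a,b=[cv2.resize(cv2.imread(f'pics/{n}5.png')[y:y+60,x:x+50],None,fx=8,fy=8,interpolation=cv2.INTER_CUBIC) for n,x,y in(('s',250,230),('t',320,165))]
cv2.imwrite('pics/v5.png',np.hstack([a,b]))
```

```text
in t 18.5 tcp [503.6 -63.3 126.6] F [-0.5  0.5 -2.1] w 13.0
[503.4 -63.3 126.5]
 t 18.9 tcp [503.5 -63.3 126.6] F [ 0.3  0.3 -2.1] w 13.8
```

View pics/v5.png

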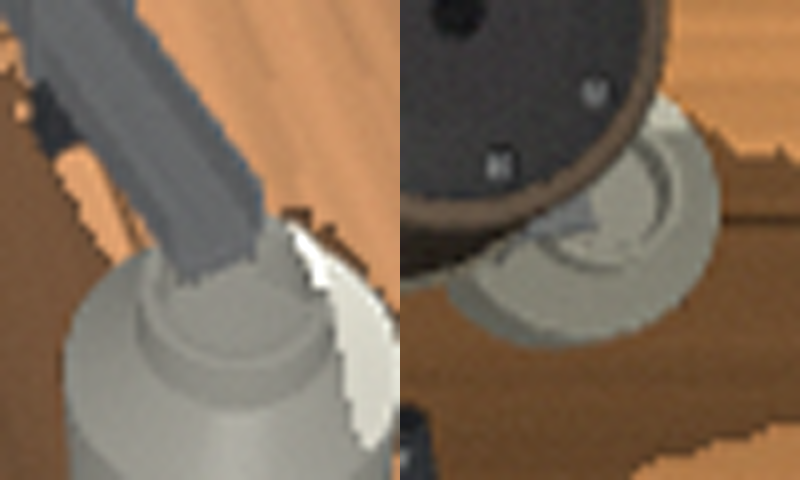

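Run:
```python
from h import *
M=np.array([526,-202.5,105.]);L=M-8*D
for th in [4,8,11,14,18,22,26,30,34,38]:
    dep=-3.5-3.5*np.clip((th-6)/20,0,1)
    p,q=tpose(L+[0,0,dep],np.radians(th)); bot.line_to(p,25,q); st(th)
bot.pause(1.5); st()
shot('side','s6');shot('wrist','w6')
a=cv2.resize(cv2.imread('pics/s6.png')[200:320,210:380],(595,420),interpolation=cv2.INTER_CUBIC)
b=cv2.imread('pics/w6.png')[:240,60:460]
cv2.imwrite('pics/v6.png',np.vstack([a[:360],np.pad(b,((0,0),(0,195),(0,0)))]))
```

```text
4 t 19.52 tcp [503.7 -65.7 135.6] F [ 0.4  1.1 -3.8] w 13.6
8 t 20.04 tcp [504.  -68.2 144.2] F [-0.4 -0.1 -3.5] w 13.0
11 t 20.46 tcp [504.5 -70.6 150.3] F [ 0.1 -0.  -3.1] w 13.5
14 t 20.88 tcp [505.  -73.4 156.3] F [ 0.1 -0.1 -2.2] w 13.1
18 t 21.38 tcp [505.7 -77.6 164.1] F [-0.1 -0.1 -1.9] w 13.4
22 t 21.88 tcp [506.5 -82.3 171.5] F [ 0.2 -0.1 -2.1] w 13.4
26 t 22.38 tcp [507.4 -87.6 178.6] F [-0.6  0.5 -2.9] w 13.5
30 t 22.91 tcp [508.3 -93.4 186. ] F [-0.6 -0.  -3.4] w 13.8
34 t 23.43 tcp [509.3 -99.7 192.9] F [-0.2  0.3 -1.2] w 13.3
38 t 23.96 tcp [ 510.5 -106.5  199.4] F [-0.1  0.6 -3.1] w 13.7
 t 25.46 tcp [ 510.4 -106.3  199.6] F [-1.   0.9 -2.1] w 13.7
```

View pics/v6.png

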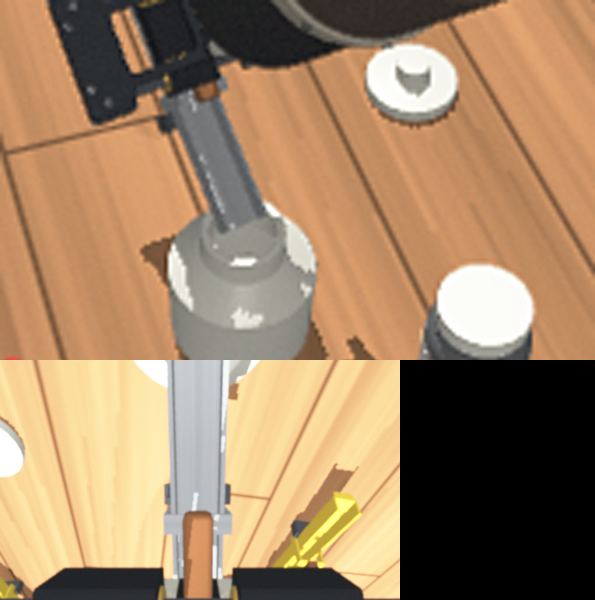

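Run:
```python
from h import *
M=np.array([526,-202.5,105.]);L=M-8*D
for th in [30,22,15,8,0]:
    dep=-3.5-3.5*np.clip((th-6)/20,0,1)
    p,q=tpose(L+[0,0,dep],np.radians(th)); bot.line_to(p,40,q)
st('level')
bot.line_to(p+[0,0,30],40); bot.line_to(p+[0,0,30]-40*D,80)
g=np.array([577.8,79.3,47.])
bot.line_to(g+[0,0,60],120); bot.line_to(g+[0,0,5],60); st()
for z in np.arange(4,-2.1,-.5):
    bot.line_to(g+[0,0,z],8); F=bot.read_state()['contact_force'][2]
    if F>1.5: break
print('z',z); st('down')
bot.move_gripper(40); st('rel'); bot.line_to(g+[0,0,130],120)
bot.line_to(g+[0,0,210]-60*D,150); st()
shot('wrist','w7')
bot.move_ptp([330,350,300],quat(D[:2])); st()
shot('side','s7');shot('top','t7')
a=cv2.imread('pics/w7.png')[:240];b=cv2.imread('pics/t7.png')[100:240,220:400];c=cv2.imread('pics/s7.png')[120:320,200:380]
cv2.imwrite('pics/v7.png',np.vstack([np.pad(a,((0,0),(0,800-512),(0,0))),np.hstack([cv2.resize(b,(440,342),interpolation=cv2.INTER_CUBIC),cv2.resize(c,(308,342),interpolation=cv2.INTER_CUBIC),np.zeros((342,52,3),np.uint8)])]))
```

```text
level t 28.48 tcp [503.7 -63.3 126.8] F [ 0.4  0.8 -3. ] w 13.6
 t 32.41 tcp [578.1  79.4  52.4] F [-0.6 -0.3 -2.3] w 13.6
z -0.5
down t 34.93 tcp [578.1  79.4  46.9] F [-0.5  0.9  3.4] w 13.8
rel t 35.62 tcp [577.8  79.3  46.5] F [ 0.6 -0.3 -0. ] w 40.2
 t 37.67 tcp [567.7 138.2 256. ] F [-0.3 -0.4 -0.7] w 40.2
 t 38.94 tcp [330.5 349.6 299.7] F [-0.   0.8 -0.8] w 40.0
```

View pics/v7.png

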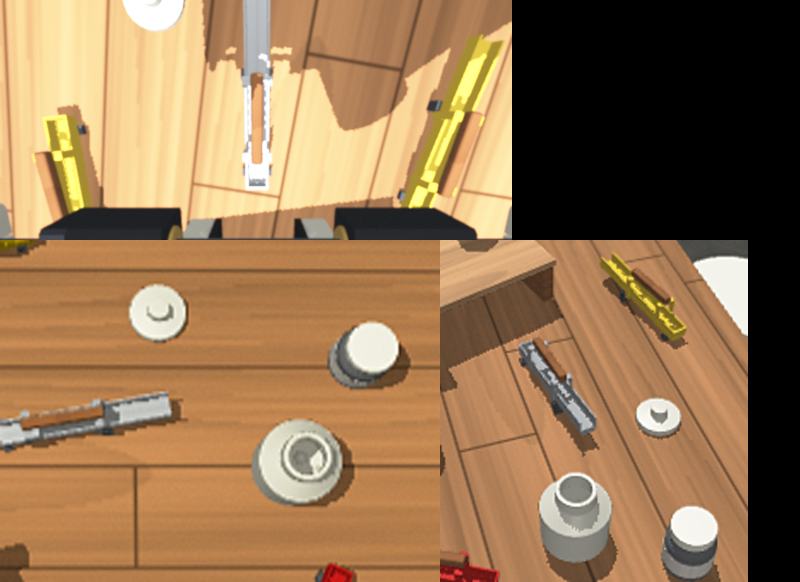

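Run:
```python
from h import *
q=quat(D[:2],-np.radians(14.4)); t=np.array(bot.get_calibration('wrist')['T_tool_cam'])[:3,3]
p=np.array([526,-202.5,340])-R.from_quat(q).as_matrix()@t; print(p)
bot.move_ptp(p+[0,0,60],q); st(); bot.line_to(p,120); st(); shot('wrist','w8')
cv2.imwrite('pics/v8.png',cv2.resize(cv2.imread('pics/w8.png')[130:250,190:320],None,fx=4,fy=4,interpolation=cv2.INTER_CUBIC))
M=onz(bot.get_calibration('wrist'),257.6,189.6,105,wristT(bot.read_state()));print(M)
```

```text
[ 521.69903582 -177.6562187   169.31141139]
 t 41.07 tcp [ 522.1 -177.   229.6] F [ 0.7 -0.4 -0.6] w 39.9
 t 41.72 tcp [ 522.2 -177.4  169.9] F [ 0.6 -0.2  0.6] w 39.8
[ 526.78496562 -202.96512764  105.        ]
```

View pics/v8.png

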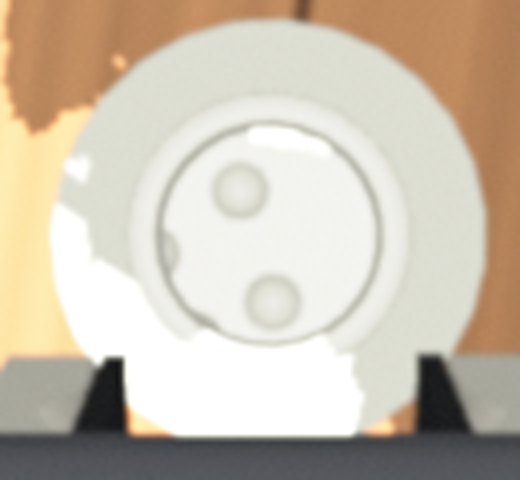

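Run:
```python
from h import *
p=np.array(bot.read_state()['tcp_pos']); bot.line_to(p+[0,0,100],150); bot.pause(.3); st(); bot.close_job()
```

```text
t 42.89 tcp [ 522.2 -177.5  269.5] F [0.6 0.6 0.4] w 40.1
the job is handed in; nothing more can be done
```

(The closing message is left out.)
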